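Put four loose articles back into their stock trays

ROBOT

A 6-joint arm with a two-finger parallel gripper is mounted at the origin on the work surface. World frame = base frame: x ahead of the robot, y to its left, z up, the work surface at z = 0. Lengths are in mm, angles in rad, forces in N, time in s.
With the tool pointing down it reaches from about 275 to 750 mm from the base axis. Payload 10.2 kg.
Tool frame: the origin (TCP) lies on the front face of the gripper's body, between the roots of the fingers; the fingertips stand 73 mm ahead of it and the grasp point (between the pads) lies 54 mm ahead of it; z points along the fingers, y is the line along which they close (so a half turn about z gives the same grasp; the last joint's range is limited). The gripper opens to 85 mm and grips with 20 to 120 N. Pads are 22 mm wide; open, the fingers measure 114 mm over their backs; the gripper's body (76 mm by 85 mm) begins 54 mm behind the grasp point. The pads swing forward as they close: fully open they stand 13 mm farther back than shut.
Start: joints at [1.11, 0.313, 1.498, -0, 1.331, -0.223], TCP at [123.685, 510.229, 303.894] pointing down, gripper open.
Joint ranges: [-2.94, 2.94], [-0.97, 2.17], [0.19, 2.56], [-1.23, 4.37], [0.02, 3.11], [-2.88, 2.88]. Speed limits (rad/s): [2.39, 2.39, 3.01, 3.14, 3.14, 3.14].

INTERFACE

Orientations are given as a unit quaternion [w, x, y, z].
In Python, from rig import * gives the robot as it stands.
- The arm moves only by the tool step_arm, never from a script. Its argument "plan" is a list of rows, each an object with "offset": the shift along the tool's x, y, z in cm, a list of three; "rot": the turn, a rotation vector about the tool's x, y, z in degrees, a list of three; "gripper": the finger opening in cm, from 0 to 8.54. In form: [{"offset": [x, y, z], "rot": [wx, wy, wz], "gripper": gripper}, ...]. A call has 1 to 12 rows; each row is the pose to reach, as a shift and turn from the pose commanded when the call began, along the tool's axes at that moment; what a row does not reach only later rows make up. A row lasts 1/10 s, in which the tool goes at most 50 mm and 8.59 degrees, less where a joint would pass 70% of its speed; a pose out of reach is approached as far as the arm can. A call with a gripper value outside its range is refused whole. The fingers move at their own pace and stop on an object; "squeeze" is the grip in N (left out, the last holds). Time passes only in rows, so rows that repeat a pose let the fingers close. It gives the time, the measured TCP pose, the force, the opening and the grip force at its end, in the units of the state.
- sense(): the state, without advancing time (a new reading comes with each control period).
- capture(name): name is "scene" or "side" or "wrist"; returns a dict with "color" (400x640x3 uint8, red, green, blue), "depth" (400x640 float32, mm along the optical axis (not along the pixel's ray), 0 where there is no reading), "vertical_fov" (degrees; the focal length in pixels is half the picture's height over the tangent of half this angle, whatever the lens; pixels are square), "cx", "cy" (the principal point, pixels), "k1" (the pictures are not rectified: a ray, as slopes to the right and down, at radius r is drawn at 1 + k1 r^2 times it, then the intrinsics apply), "rvec" (rotation vector, rad) and "tvec" (3), from world to camera coordinates, as OpenCV has them; the wrist camera has in their place "mount" (4x4, takes a point from camera to tool coordinates, whose origin is the TCP and whose axes are the flange's). Camera axes: x right, y down, z forward; pixel columns grow to the right and rows downward; lengths in mm; the calibration is good to about 2 mm. A picture is of the moment at which its call begins: read the wrist's pose just before it.
- finish_job(): hands the job in; it is judged then, once.
The state is a dict: "time_s": time; "joints": joint angles; "dq": joint speeds; "tau": joint torques, N m; "eef_pos": TCP position; "ee_rot": TCP orientation; "force": force on the tool from outside, world axes, zero at the start; "wrist_torque": the same for the moment, N m; "grip_width": opening from 0.0 (shut) to 1.0 (fully open); "grip_force": force on a finger pad.
Only numpy, scipy, OpenCV 4.12 (cv2) and the standard library are available. Lean on these libraries where they do the work, as an engineer would, in place of code of your own. Each camera call takes 0.05 s, during which the arm holds its last target. There are 200 camera calls.

TASK

Put the four loose articles back into stock, in any order: set each one down upright on the floor of the empty compartment of the cardboard tray that already holds one just like it. Do not drop them or knock any of them over, and leave the loose cone, which has no tray here, standing where it is.

Things in the scene. Friction and masses are not known exactly. Their poses are not given: they have to be found in the camera images.
- tub_center (a point): The loose round tub: a round tub of plain kraft board with a paper band and a flat pressed-on lid, 56 mm across and 80 mm tall, about 150 g. Stands upright at the start. Point: its centre, 40 mm above its foot; z up its axis.
- square_center (a point): The loose square battery: a square block of plain kraft board with a paper band, 50 x 50 mm and 80 mm tall, 4 x 4 dark dots on its top; about 200 g. Its x and y axes are square to its side faces. Stands upright at the start. Point: its centre, 40 mm above its foot; z up its axis.
- hex_center (a point): The loose six-sided battery: a six-sided block of plain kraft board with a paper band, 48 mm across the flats (55 mm across the corners) and 80 mm tall, seven dark tube mouths in its top; about 180 g. y passes square through two flats, x through two corners. Stands upright at the start. Point: its centre, 40 mm above its foot; z up its axis.
- tube_center (a point): The loose slim tube: a slim upright tube of plain kraft board with paper bands, 36 mm across and 125 mm tall, the tallest and thinnest article; about 90 g. Stands upright at the start. Point: its centre, 62.5 mm above its foot; z up its axis.
- tub_place (a point): Fixed cardboard tray of two compartments, one filled with a round tub, one empty. Point: centre of the EMPTY one, on its floor, 4 mm above the table; x points level to the filled one, y across, z up. Empty one inside: 74 mm (x) by 74 mm (y), walls 4 mm thick, lip 18 mm above its floor. The fixed round tub stands 82 mm away along x; tray sides there rise to 38 mm, back to 46 mm.
- square_place (a point): Fixed cardboard tray of two compartments, one filled with a square battery, one empty. Point: centre of the EMPTY one, on its floor, 4 mm above the table; x points level to the filled one, y across, z up. Empty one inside: 68 mm (x) by 68 mm (y), walls 4 mm thick, lip 18 mm above its floor. The fixed square battery stands 76 mm away along x; tray sides there rise to 38 mm, back to 46 mm.
- hex_place (a point): Fixed cardboard tray of two compartments, one filled with a six-sided battery, one empty. Point: centre of the EMPTY one, on its floor, 4 mm above the table; x points level to the filled one, y across, z up. Empty one inside: 73 mm (x) by 66 mm (y), walls 4 mm thick, lip 18 mm above its floor. The fixed six-sided battery stands 81 mm away along x; tray sides there rise to 38 mm, back to 46 mm.
- tube_place (a point): Fixed cardboard tray of two compartments, one filled with a slim tube, one empty. Point: centre of the EMPTY one, on its floor, 4 mm above the table; x points level to the filled one, y across, z up. Empty one inside: 54 mm (x) by 54 mm (y), walls 4 mm thick, lip 18 mm above its floor. The fixed slim tube stands 62 mm away along x; tray sides there rise to 38 mm, back to 46 mm.
- cone_center (a point): A loose cone of plain kraft board on a round foot, 62 mm across the foot, tapering to 12 mm at the top, 110 mm tall, 120 g. It stands among the loose articles and has no tray. The point is on its axis half-way up, 55 mm above its foot.
Not all that is in view belongs to the job. What is shaped like the part that bears cone_center but purple is not meant.

How it is judged:
By the outcome, as a careful person would: the job done as asked, in the order asked, and still so for the second after the job is handed in, with the robot touching nothing.
It also fails if it takes over 120 s, if anything falls off the work surface, if the arm or the gripper's body presses on something with over 40 N, if the wrist force passes 120 N, or if a joint passes its speed limit or range.

## Working session

There is one attempt and no reset: what is moved stays moved. The work goes in short steps, Python scripts to look and compute and a tool call to move; the robot and the scene stay as the last step left them, time stands still between calls to the robot, and variables do not carry over. Pictures are saved under pics/ and viewed, at most 14 in all, crops included, and the job is handed in when it is done.

Besides the shell and the picture viewer there is one more tool, called after "Call:" by a JSON object that holds its "name" and its "arguments", one argument or row to a line. step_arm: Moves the arm, as the interface text tells. Its arguments: {"type":"object","properties":{"plan":{"type":"array"},"squeeze":{"type":"number"}},"required":["plan"]}

```bash
ls; mkdir -p pics; cat > h.py <<'E'
from rig import *
import numpy as np, cv2
from scipy.spatial.transform import Rotation as R
def cam(c, st=None):
    h,w=c["color"].shape[:2]; f=h/2/np.tan(np.radians(c["vertical_fov"])/2)
    K=np.array([[f,0,c["cx"]],[0,f,c["cy"]],[0,0,1]])
    if "mount" in c:
        q=np.array(st["ee_rot"]); T=np.eye(4); T[:3,:3]=R.from_quat(q[[1,2,3,0]]).as_matrix(); T[:3,3]=st["eef_pos"]
        T=T@np.array(c["mount"])
    else:
        r=cv2.Rodrigues(np.array(c["rvec"],float))[0]; T=np.eye(4); T[:3,:3]=r.T; T[:3,3]=-r.T@np.array(c["tvec"]).ravel()
    return K,np.array([c["k1"],0,0,0,0.]),T
def rays(c,uv,st=None):
    K,d,T=cam(c,st); uv=np.asarray(uv,float).reshape(-1,1,2)
    n=cv2.undistortPoints(uv,K,d).reshape(-1,2)
    return T[:3,3],np.c_[n,np.ones(len(n))]@T[:3,:3].T
def plane(c,uv,z,st=None):
    o,D=rays(c,uv,st); return o+D*((z-o[2])/D[:,2])[:,None]
def cloud(c,st=None):
    h,w=c["depth"].shape; u,v=np.meshgrid(np.arange(w),np.arange(h))
    o,D=rays(c,np.c_[u.ravel(),v.ravel()],st)
    P=o+D*c["depth"].reshape(-1,1); P[c["depth"].ravel()<=0]=np.nan
    return P.reshape(h,w,3)
def snap(n,f):
    st=sense(); c=capture(n); cv2.imwrite(f"pics/{f}.png",c["color"][:,:,::-1]); np.save(f"/tmp/{f}.npy",np.array([c,st],object),allow_pickle=True); return c,st
def load(f): return np.load(f"/tmp/{f}.npy",allow_pickle=True)
E
python3 - <<'E'
from h import *
for n in("scene","side","wrist"):
    c,s=snap(n,n+"0"); print(n,c["vertical_fov"],c["k1"],cam(c,s)[2].round(2).tolist(),(c["depth"]>0).mean())
print(s)
E
```

```text
pics
scene 46.614567303485885 0.0028404350361643967 [[-0.74, 0.51, -0.44, 1060.97], [0.67, 0.56, -0.48, 582.57], [0.0, -0.65, -0.76, 1027.06], [0.0, 0.0, 0.0, 1.0]] 0.99631640625
side 53.595751699911155 -0.06500665320401891 [[0.98, -0.13, 0.16, 309.91], [-0.21, -0.53, 0.82, -871.93], [-0.02, -0.84, -0.55, 639.79], [0.0, 0.0, 0.0, 1.0]] 0.995890625
wrist 60.446205951615354 -0.046906255171125975 [[0.24, 0.93, 0.27, 54.01], [0.97, -0.23, -0.07, 526.94], [-0.0, 0.28, -0.96, 373.35], [0.0, 0.0, 0.0, 1.0]] 0.995828125
{'time_s': 0.1, 'joints': array([ 1.10961719e+00,  3.13366844e-01,  1.49835042e+00,  4.01798449e-05,
        1.33100882e+00, -2.23386623e-01]), 'dq': array([-0.00087755,  0.00073048, -0.00127639, -0.00191528, -0.00154746,
       -0.00064549]), 'tau': array([ 2.85727598e-03, -4.12900221e+01, -2.60139674e+01, -2.17887559e-04,
        3.11904871e-03, -1.32242974e-05]), 'eef_pos': array([123.59869476, 510.09223769, 303.41020202]), 'ee_rot': array([-2.08593453e-04,  1.18621057e-01,  9.92939436e-01, -5.27295787e-04]), 'force': array([ 0.10970313,  1.00933764, -0.06698962]), 'wrist_torque': array([0.03073146, 0.03197683, 0.04754321]), 'grip_force': 0.0, 'grip_width': 0.9975061368355438}
```

View pics/scene0.png

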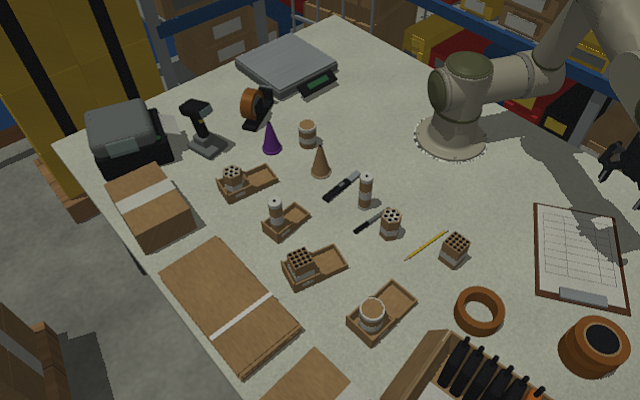

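View pics/side0.png

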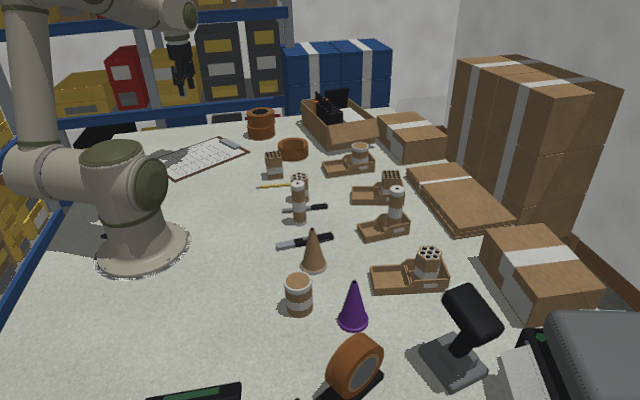

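Scene view: the loose articles are the tub (307,133), tube (366,190), hex (391,222) and square (455,248). The kraft cone is at (320,160) and the purple cone, a distractor, at (272,138). Trays hold a hex (232,178), tube (275,210), square (300,262) and tub (372,315), with their empty halves to the right. The filled tray copies at those pixels could be mistaken for the loose articles.

```bash
cat > m1.py <<'E'
from h import *
A=load("scene0")[0];B=load("side0")[0]
CA,CB=cloud(A),cloud(B)
px=dict(tub=(307,125,80),tube=(366,177,125),hex=(391,214,80),square=(456,240,80),cone=(320,146,110),Fhex=(232,172,84),Ftube=(275,203,129),Fsq=(300,256,84),Ftub=(372,307,84))
for n,(u,v,h) in px.items():
    g=plane(A,[(u,v)],h)[0][:2]; o=[]
    for C in(CA,CB):
        m=(np.hypot(C[...,0]-g[0],C[...,1]-g[1])<45)&(C[...,2]>h-8)&(C[...,2]<h+15)
        p=C[m]; 
        if len(p)<8: o.append(None);continue
        t=np.median(p[p[:,2]>h-4][:,2]) if (p[:,2]>h-4).any() else -1
        p=p[abs(p[:,2]-t)<4]
        q=p[:,:2].astype(np.float32); r=cv2.minAreaRect(q); o.append((len(p),np.round(t,1),np.round(r[0],1),np.round(r[1]),np.round(r[2])))
    print(n,g.round(),*o,sep=" | ")
# height map image from both
H=np.zeros((560,560),np.float32)-1  # x 200..760 rows, y -? 
P=np.r_[CA.reshape(-1,3),CB.reshape(-1,3)];P=P[np.isfinite(P).all(1)]
print(np.percentile(P[:,:2],[5,95],axis=0))
x0,y0=200,-420
i=(P[:,0]-x0).astype(int);j=(P[:,1]-y0).astype(int);k=(i>=0)&(i<600)&(j>=0)&(j<800)&(P[:,2]<150)&(P[:,2]>-10)
H=np.full((600,800),-10.);np.maximum.at(H,(i[k],j[k]),P[k,2])
H=cv2.morphologyEx(H,cv2.MORPH_CLOSE,np.ones((3,3)))
im=cv2.applyColorMap(np.clip((H+10)*2,0,255).astype(np.uint8),cv2.COLORMAP_JET)
for a in range(0,600,100): cv2.line(im,(0,a),(799,a),(255,255,255),1)
for b in range(20,800,100): cv2.line(im,(b,0),(b,599),(255,255,255),1)
cv2.imwrite("pics/hm.png",im)
E
python3 m1.py
```

```text
tub | [ 373. -286.] | (174, np.float64(79.6), array([ 370.6, -289.6]), array([59., 54.]), np.float64(35.0)) | (475, np.float64(81.2), array([ 367.9, -292.4]), array([56., 55.]), np.float64(80.0))
tube | [425.  21.] | (118, np.float64(124.2), array([420. ,  18.7]), array([35., 37.]), np.float64(79.0)) | (87, np.float64(124.3), array([418.8,  16.2]), array([36., 35.]), np.float64(46.0))
hex | [438. 130.] | (235, np.float64(79.5), array([437.5, 132.5]), array([52., 50.]), np.float64(79.0)) | (116, np.float64(79.4), array([437.8, 133.5]), array([47., 47.]), np.float64(75.0))
square | [379. 295.] | (339, np.float64(79.2), array([379.1, 299. ]), array([53., 50.]), np.float64(1.0)) | (121, np.float64(78.9), array([379., 296.]), array([50., 58.]), np.float64(1.0))
cone | [ 426. -164.] | (15, np.float64(108.7), array([ 423.2, -167.6]), array([13., 12.]), np.float64(27.0)) | (18, np.float64(109.8), array([ 420.2, -170.1]), array([ 9., 11.]), np.float64(80.0))
Fhex | [ 661. -271.] | (191, np.float64(83.3), array([ 659. , -273.8]), array([51., 53.]), np.float64(18.0)) | (322, np.float64(85.0), array([ 657.7, -277.5]), array([54., 49.]), np.float64(51.0))
Ftube | [661. -67.] | (134, np.float64(128.2), array([655.6, -76.5]), array([37., 33.]), np.float64(53.0)) | (101, np.float64(128.7), array([653.5, -80.4]), array([34., 33.]), np.float64(75.0))
Fsq | [698.  73.] | (368, np.float64(83.4), array([699. ,  74.8]), array([52., 53.]), np.float64(76.0)) | (159, np.float64(83.2), array([697.2,  70.5]), array([51., 50.]), np.float64(75.0))
Ftub | [666. 284.] | (459, np.float64(83.9), array([667.4, 285.6]), array([57., 54.]), np.float64(43.0)) | (112, np.float64(83.7), array([663.7, 282. ]), array([59., 56.]), np.float64(37.0))
[[ -702.50328163 -1274.30743604]
 [ 1831.11617073  1532.70749737]]
```

View pics/hm.png

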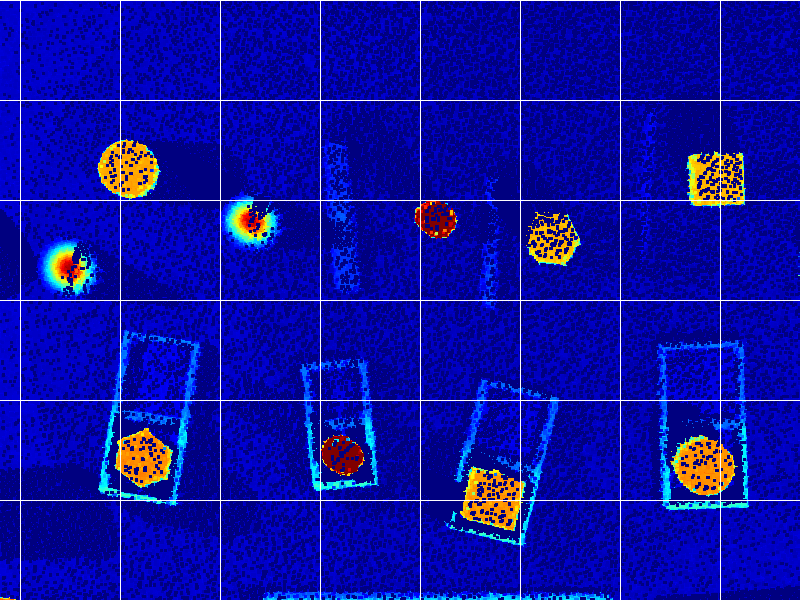

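The height map (column = y+420, row = x−200) shows all four trays, the loose articles and both cones cleanly. Next I'll fit the tray axes and the article yaws.

```bash
cat > m2.py <<'E'
from h import *
CA,CB=cloud(load("scene0")[0]),cloud(load("side0")[0])
P=[C.reshape(-1,3) for C in(CA,CB)]
def near(p,c,r,z0,z1): return p[(np.hypot(p[:,0]-c[0],p[:,1]-c[1])<r)&(p[:,2]>z0)&(p[:,2]<z1)]
tr=dict(hex=((618,-269),(658.3,-275.6),81,81),tube=((625,-78),(654.5,-78.4),62,62),square=((660,85),(698,72.6),76,76),tub=((625,283),(665.5,284),82,82))
for n,(c,f,d,_) in tr.items():
    for p in P:
        q=near(p,c,105,14,52); r=cv2.minAreaRect(q[:,:2].astype(np.float32)); b=cv2.boxPoints(r)
        e=[b[1]-b[0],b[2]-b[1]]; L=max(e,key=np.linalg.norm); L=L*np.sign(L[0]); u=L/np.linalg.norm(L)
        # from filled item, and from rim near end
        print(n,"yaw",np.degrees(np.arctan2(u[1],u[0])).round(1),np.round(sorted(r[1])),"ctr",np.round(r[0],1),"empty from filled",(np.array(f)-d*u).round(1),"from rim",end=" ")
        ins={'hex':73,'tube':54,'square':68,'tub':74}[n]
        print((np.array(r[0])-u*(max(r[1])/2-4-ins/2)).round(1))
for n,c,h in(("hex",(437.6,133),80),("square",(379,297.5),80),("Fhex",(658,-275.6),84),("Fsq",(698,72.6),84)):
    for p in P:
        q=near(p,c,40,h-4,h+4)[:,:2]; a=np.radians(np.arange(-45,135,1)); w=[np.ptp(q@[np.cos(t),np.sin(t)]) for t in a]
        per=60 if "hex" in n else 90; w=np.array(w)
        s=[np.mean(w[(np.arange(180)%per)==k]) for k in range(per)]; k=int(np.argmin(s)); print(n,"flat normal at",(k-45),"mod",per,round(min(s),1),round(max(s),1))
E
python3 m2.py
```

```text
hex yaw -8.4 [ 80. 164.] ctr [ 619.6 -269. ] empty from filled [ 578.2 -263.7] from rim [ 578.3 -262.9]
hex yaw -9.9 [ 80. 165.] ctr [ 617.5 -271.3] empty from filled [ 578.5 -261.7] from rim [ 575.9 -264. ]
tube yaw 5.5 [ 66. 126.] ctr [626.  -78.4] empty from filled [592.8 -84.3] from rim [594.  -81.5]
tube yaw 4.4 [ 65. 127.] ctr [624.  -82.5] empty from filled [592.7 -83.2] from rim [591.6 -85.1]
square yaw -13.8 [ 80. 153.] ctr [663.3  84.1] empty from filled [624.2  90.7] from rim [625.7  93.3]
square yaw -14.0 [ 84. 153.] ctr [660.6  80.4] empty from filled [624.3  91. ] from rim [623.3  89.7]
tub yaw 2.0 [ 84. 167.] ctr [625.9 284.3] empty from filled [583.5 281.2] from rim [583.4 282.9]
tub yaw 1.6 [ 89. 165.] ctr [623.7 282.2] empty from filled [583.5 281.7] from rim [582.  281.1]
hex flat normal at -6 mod 60 50.1 53.2
hex flat normal at 1 mod 60 48.2 50.6
square flat normal at 1 mod 90 51.9 68.1
square flat normal at 1 mod 90 53.6 65.9
Fhex flat normal at -38 mod 60 50.7 55.4
Fhex flat normal at -38 mod 60 50.8 55.5
Fsq flat normal at -15 mod 90 51.3 68.5
Fsq flat normal at -15 mod 90 50.8 66.1
```

```bash
cat >> h.py <<'E'
def go(x,y,z,phi=None):
    s=sense(); q=np.array(s["ee_rot"]); M=R.from_quat(q[[1,2,3,0]]).as_matrix()
    p=np.array(s["eef_pos"]); cur=np.degrees(np.arctan2(M[1,1],M[0,1]))
    d=M.T@(np.array([x,y,z])-p)/10
    # full turn to upright tool with y at phi
    f=np.radians(cur if phi is None else phi); G=np.array([[-np.sin(f),np.cos(f),0],[np.cos(f),np.sin(f),0],[0,0,-1]]).T
    G=np.c_[[-np.sin(f),np.cos(f),0],[np.cos(f),np.sin(f),0],[0,0,-1]]
    rv=np.degrees(R.from_matrix(M.T@G).as_rotvec())
    print("t",round(s["time_s"],2),"pos",p.round(1),"phi",cur.round(1),"off",d.round(2),"rot",rv.round(1),"grip",round(s["grip_width"]*85.4,1),round(s["grip_force"],1),"F",np.round(s["force"],1),"q",np.round(s["joints"],2))
def top(c,st,g,h,r=45):
    C=cloud(c,st).reshape(-1,3); m=(np.hypot(C[:,0]-g[0],C[:,1]-g[1])<r)&(abs(C[:,2]-h)<7); p=C[m]; t=np.median(p[:,2]); p=p[abs(p[:,2]-t)<3]
    q=p[:,:2].astype(np.float32); b=cv2.minAreaRect(q); return len(p),t.round(1),np.round(b[0],1),np.round(b[1],1),round(b[2],1),q
E
python3 -c "
from h import *
go(379,297.5,260,91)"
```

```text
t 0.15 pos [123.6 510.1 303.4] phi 76.4 off [-29.83 -14.64   4.35] rot [ -0.1  -0.  -14.6] grip 85.7 0.0 F [-0.8  0.1 -0.5] q [ 1.11  0.31  1.5   0.    1.33 -0.22]
```

Square candidates: the loose block at (455,248), the fixed one in its tray at (300,262), and the loose hex at (391,222). I choose (455,248), which has the 4x4 dots and stands free, and will check it with a wrist close-up.

Call:
{"name": "step_arm", "arguments": {
  "plan": [
    {"offset": [-5, -2.5, 0.7], "rot": [0, 0, -2.5], "gripper": 8.5},
    {"offset": [-10, -5, 1.4], "rot": [0, 0, -5], "gripper": 8.5},
    {"offset": [-15, -7.4, 2.2], "rot": [0, 0, -7.5], "gripper": 8.5},
    {"offset": [-20, -9.8, 2.9], "rot": [0, 0, -10], "gripper": 8.5},
    {"offset": [-25, -12.2, 3.6], "rot": [0, 0, -12.5], "gripper": 8.5},
    {"offset": [-29.8, -14.6, 4.3], "rot": [0, 0, -14.6], "gripper": 8.5},
    {"offset": [-29.8, -14.6, 4.3], "rot": [0, 0, -14.6], "gripper": 8.5},
    {"offset": [-29.8, -14.6, 4.3], "rot": [0, 0, -14.6], "gripper": 8.5},
    {"offset": [-29.8, -14.6, 4.3], "rot": [0, 0, -14.6], "gripper": 8.5},
    {"offset": [-29.8, -14.6, 4.3], "rot": [0, 0, -14.6], "gripper": 8.5}
  ]
}}

```text
time_s: 1.15
eef_pos: [378.3, 298.7, 261.0]
ee_rot: [-0.0, -0.009, 1.0, 0.0]
force: [-0.4, 0.5, 0.3]
grip_width: 0.996
grip_force: 0.0
```

```bash
python3 -c "
from h import *
c,s=snap('wrist','w1'); print(top(c,s,(379,297.5),80)[:5])
go(379,297.5,102,91)"
```

```text
(4149, np.float64(80.1), array([375.7, 298.6]), array([52.4, 50.2]), 1.3)
t 1.2 pos [378.2 298.8 261. ] phi 91.1 off [-0.08 -0.14 15.9 ] rot [0.  0.  0.1] grip 85.4 0.0 F [-0.1  0.1  0.3] q [ 0.42  0.26  1.69  0.    1.2  -1.16]
```

View pics/w1.png

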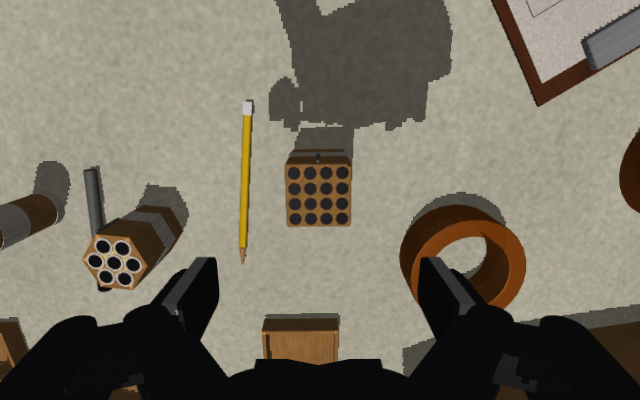

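The wrist view confirms the square at (318,195): 4x4 dots, standing free, with the pencil and tape clear of the fingers. Lowering and gripping.

Call:
{"name": "step_arm", "arguments": {
  "plan": [
    {"offset": [0.2, 0, 5], "rot": [0, 0, 0], "gripper": 8.5},
    {"offset": [0.2, 0, 10], "rot": [0, 0, 0], "gripper": 8.5},
    {"offset": [0.2, 0, 13], "rot": [0, 0, 0], "gripper": 8.5},
    {"offset": [0.2, 0, 15], "rot": [0, 0, 0], "gripper": 8.5},
    {"offset": [0.2, 0, 15.9], "rot": [0, 0, 0], "gripper": 8.5},
    {"offset": [0.2, 0, 15.9], "rot": [0, 0, 0], "gripper": 8.5},
    {"offset": [0.2, 0, 15.9], "rot": [0, 0, 0], "gripper": 4.5},
    {"offset": [0.2, 0, 15.9], "rot": [0, 0, 0], "gripper": 4.5},
    {"offset": [0.2, 0, 15.9], "rot": [0, 0, 0], "gripper": 4.5},
    {"offset": [0.2, 0, 15.9], "rot": [0, 0, 0], "gripper": 4.5},
    {"offset": [0.2, 0, 15.9], "rot": [0, 0, 0], "gripper": 4.5},
    {"offset": [0.2, 0, 15.9], "rot": [0, 0, 0], "gripper": 4.5}
  ],
  "squeeze": 30
}}

```text
time_s: 2.4
eef_pos: [377.3, 298.4, 103.0]
ee_rot: [0.001, -0.009, 1.0, 0.0]
force: [-2.2, 0.5, 7.6]
grip_width: 0.58
grip_force: 31.2
```

```bash
python3 -c "
from h import *
go(624.5,91,220,76)"
```

```text
t 2.4 pos [377.3 298.4 103. ] phi 91.0 off [-24.38 -21.15 -11.68] rot [ 0.1  0.1 15. ] grip 49.5 31.2 F [-2.2  0.5  7.6] q [ 0.42  0.49  1.85  0.    0.81 -1.16]
```

Call:
{"name": "step_arm", "arguments": {
  "plan": [
    {"offset": [0, 0, -1], "rot": [0, 0, 0], "gripper": 4.5},
    {"offset": [0, 0, -3], "rot": [0, 0, 0], "gripper": 4.5},
    {"offset": [0, 0, -6], "rot": [0, 0, 0], "gripper": 4.5},
    {"offset": [0, 0, -9], "rot": [0, 0, 0], "gripper": 4.5},
    {"offset": [-1.5, -1.3, -11.7], "rot": [0, 0, 1], "gripper": 4.5},
    {"offset": [-4, -3.5, -11.7], "rot": [0, 0, 2.5], "gripper": 4.5},
    {"offset": [-7, -6.1, -11.7], "rot": [0, 0, 4.3], "gripper": 4.5},
    {"offset": [-10, -8.7, -11.7], "rot": [0, 0, 6.2], "gripper": 4.5},
    {"offset": [-13, -11.3, -11.7], "rot": [0, 0, 8], "gripper": 4.5},
    {"offset": [-16, -13.9, -11.7], "rot": [0, 0, 9.8], "gripper": 4.5},
    {"offset": [-18.5, -16, -11.7], "rot": [0, 0, 11.4], "gripper": 4.5},
    {"offset": [-20, -17.3, -11.7], "rot": [0, 0, 12.3], "gripper": 4.5}
  ]
}}

```text
time_s: 3.6
eef_pos: [581.1, 126.6, 219.1]
ee_rot: [0.0, 0.1, 0.995, -0.0]
force: [-0.8, -0.5, -2.3]
grip_width: 0.584
grip_force: 32.4
```

```bash
python3 -c "
from h import *
go(624.5,91,180,76)"
```

```text
t 3.6 pos [581.1 126.6 219.1] phi 78.5 off [-4.96 -2.62  3.92] rot [-0.   0.   2.5] grip 49.9 32.4 F [-0.8 -0.5 -2.3] q [ 0.02  0.54  1.39 -0.    1.21 -1.35]
```

Call:
{"name": "step_arm", "arguments": {
  "plan": [
    {"offset": [-2, -1, 0], "rot": [0, 0, 1], "gripper": 4.5},
    {"offset": [-4, -2, 1], "rot": [0, 0, 2], "gripper": 4.5},
    {"offset": [-5, -2.6, 3], "rot": [0, 0, 2.5], "gripper": 4.5},
    {"offset": [-5, -2.6, 4], "rot": [0, 0, 2.5], "gripper": 4.5},
    {"offset": [-5, -2.6, 4], "rot": [0, 0, 2.5], "gripper": 4.5},
    {"offset": [-5, -2.6, 4], "rot": [0, 0, 2.5], "gripper": 4.5}
  ]
}}

```text
time_s: 4.2
eef_pos: [623.4, 93.8, 179.7]
ee_rot: [0.0, 0.12, 0.993, 0.0]
force: [0.2, -0.6, -1.8]
grip_width: 0.582
grip_force: 32.2
```

```bash
python3 -c "
from h import *
go(624.5,91,108,76)
snap('side','s2');c,s=snap('wrist','w2');print(c['mount'])"
```

```text
t 4.2 pos [623.4  93.8 179.7] phi 76.2 off [-0.17 -0.25  7.17] rot [0.  0.  0.2] grip 49.7 32.2 F [ 0.2 -0.6 -1.8] q [-0.04  0.65  1.31  0.    1.18 -1.37]
[[-4.86291340e-04 -9.59925262e-01 -2.80255695e-01  7.16196519e+01]
 [ 9.99999525e-01 -7.03524069e-04  6.74524804e-04 -9.99710047e-02]
 [-8.44660026e-04 -2.80255234e-01  9.59925148e-01 -6.99172498e+01]
 [ 0.00000000e+00  0.00000000e+00  0.00000000e+00  1.00000000e+00]]
```

View pics/w2.png

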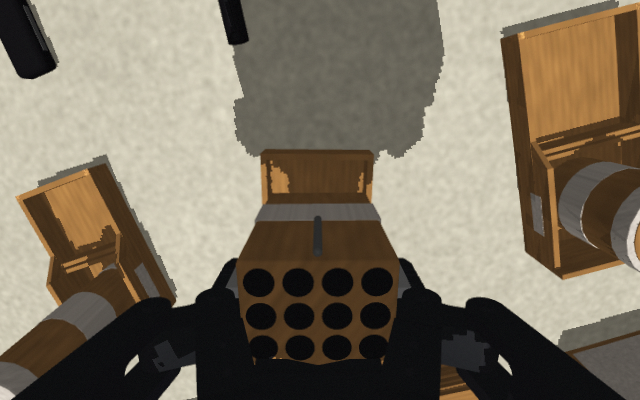

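The wrist view shows the square held upright over the tray, whose lip spans (262–373,152). I'll measure the lip corners against the tool axes.

```bash
python3 -c "
from h import *
c,s=load('w2')
p=plane(c,[(262,151),(373,151)],22,s);print(p.round(1), c['cx'])
m=p.mean(0)[:2]; t=np.radians(-14); print('centre',m+38*np.array([np.cos(t),np.sin(t)]), np.linalg.norm(p[0]-p[1]))
d=p[0]-p[1];print(np.degrees(np.arctan2(d[1],d[0])))"
```

```text
[[576.9  67.2  22. ]
 [594.5 138.9  22. ]] 317.9004258088825
centre [622.56723331  93.82114094] 73.84875389742473
-103.81135146824691
```

Call:
{"name": "step_arm", "arguments": {
  "plan": [
    {"offset": [0, -0.1, 2], "rot": [0, 0, 0], "gripper": 4.5},
    {"offset": [0, -0.1, 4], "rot": [0, 0, 0], "gripper": 4.5},
    {"offset": [0, -0.1, 5.5], "rot": [0, 0, 0], "gripper": 4.5},
    {"offset": [0, -0.1, 6.5], "rot": [0, 0, 0], "gripper": 4.5},
    {"offset": [0, -0.1, 7], "rot": [0, 0, 0], "gripper": 4.5},
    {"offset": [0, -0.1, 7.1], "rot": [0, 0, 0], "gripper": 4.5},
    {"offset": [0, -0.1, 7.2], "rot": [0, 0, 0], "gripper": 4.5},
    {"offset": [0, -0.1, 7.25], "rot": [0, 0, 0], "gripper": 4.5},
    {"offset": [0, -0.1, 7.25], "rot": [0, 0, 0], "gripper": 4.5}
  ]
}}

```text
time_s: 5.2
eef_pos: [623.8, 92.2, 107.0]
ee_rot: [0.001, 0.12, 0.993, 0.0]
force: [-0.3, 0.2, -0.3]
grip_width: 0.585
grip_force: 32.4
```

```bash
python3 -c "
from h import *
go(624.5,91,107,76)"
```

```text
t 5.2 pos [623.8  92.2 107. ] phi 76.2 off [-0.1 -0.1  0. ] rot [0.  0.1 0.2] grip 50.0 32.4 F [-0.3  0.2 -0.3] q [-0.04  0.74  1.36 -0.    1.04 -1.37]
```

Call:
{"name": "step_arm", "arguments": {
  "plan": [
    {"offset": [0, 0, 0.1], "rot": [0, 0, 0], "gripper": 4.5},
    {"offset": [0, 0, 0.1], "rot": [0, 0, 0], "gripper": 4.5},
    {"offset": [0, 0, 0.1], "rot": [0, 0, 0], "gripper": 5.4},
    {"offset": [0, 0, 0.1], "rot": [0, 0, 0], "gripper": 6},
    {"offset": [0, 0, 0.1], "rot": [0, 0, 0], "gripper": 7},
    {"offset": [0, 0, 0.1], "rot": [0, 0, 0], "gripper": 8},
    {"offset": [0, 0, 0.1], "rot": [0, 0, 0], "gripper": 8.5},
    {"offset": [0, 0, 0.1], "rot": [0, 0, 0], "gripper": 8.5},
    {"offset": [0, 0, -2], "rot": [0, 0, 0], "gripper": 8.5},
    {"offset": [0, 0, -6], "rot": [0, 0, 0], "gripper": 8.5},
    {"offset": [0, 0, -11], "rot": [0, 0, 0], "gripper": 8.5},
    {"offset": [0, 0, -14], "rot": [0, 0, 0], "gripper": 8.5}
  ]
}}

```text
time_s: 6.4
eef_pos: [623.9, 92.3, 250.4]
ee_rot: [0.002, 0.12, 0.993, 0.0]
force: [1.2, 0.3, -0.3]
grip_width: 0.995
grip_force: 0.0
```

```bash
python3 -c "
from h import *
c,s=snap('scene','sc3'); print(top(c,s,(623,92),84)[:5])
go(437,133,250,117)"
```

```text
(319, np.float64(83.1), array([625.5,  93.3]), array([52.1, 50.7]), 76.6)
t 6.45 pos [624.9  92.3 254.7] phi 76.2 off [19.22 -0.53  0.26] rot [ -0.1   0.6 -40.8] grip 84.9 0.0 F [0.6 0.1 4.8] q [-0.04  0.58  1.22 -0.    1.32 -1.37]
```

Square is placed: its top is at 83 mm, upright and centred. Next is the hex.

Call:
{"name": "step_arm", "arguments": {
  "plan": [
    {"offset": [5, -0.1, 0], "rot": [0, 0, 0], "gripper": 8.5},
    {"offset": [10, -0.2, 0.1], "rot": [0, 0, 0], "gripper": 8.5},
    {"offset": [15, -0.4, 0.2], "rot": [0, 0, 0], "gripper": 8.5},
    {"offset": [19.2, -0.5, 0.3], "rot": [0, 0, 0], "gripper": 8.5},
    {"offset": [19.2, -0.5, 0.3], "rot": [0, 0, 0], "gripper": 8.5},
    {"offset": [19.2, -0.5, 0.3], "rot": [0, 0, 0], "gripper": 8.5},
    {"offset": [19.2, -0.5, 0.3], "rot": [0, 0, 0], "gripper": 8.5}
  ]
}}

```text
time_s: 7.15
eef_pos: [436.8, 133.1, 243.5]
ee_rot: [0.0, 0.121, 0.993, 0.0]
force: [-0.5, -0.8, -0.3]
grip_width: 0.995
grip_force: 0.0
```

```bash
python3 -c "
from h import *
c,s=snap('wrist','w3'); o=top(c,s,(437,133),80); print(o[:5]); q=o[5]
h=cv2.convexHull(q)
a=np.arange(0,60); w=[np.mean([np.ptp(q@[np.cos(np.radians(t+k)),np.sin(np.radians(t+k))]) for k in(0,60,120)]) for t in a]
print('flat normal',a[np.argmin(w)],min(w),max(w),'mean',q.mean(0), 'F',[round(x,1) for x in w[::6]])
go(437,133,102,117)"
```

```text
(3809, np.float64(80.3), array([436. , 132.5]), array([49.2, 54.6]), 58.3)
flat normal 56 49.452751451517656 55.3799261565836 mean [435.26532 132.45209] F [np.float64(50.4), np.float64(52.4), np.float64(54.0), np.float64(55.0), np.float64(55.4), np.float64(55.2), np.float64(54.4), np.float64(53.1), np.float64(51.3), np.float64(49.6)]
t 7.2 pos [436.9 133.  243.4] phi 76.1 off [-0.    0.   14.14] rot [ -0.    0.  -40.9] grip 84.8 0.0 F [-0.2 -0.3  0.3] q [ 0.04  0.22  1.78 -0.    1.13 -1.29]
```

View pics/w3.png

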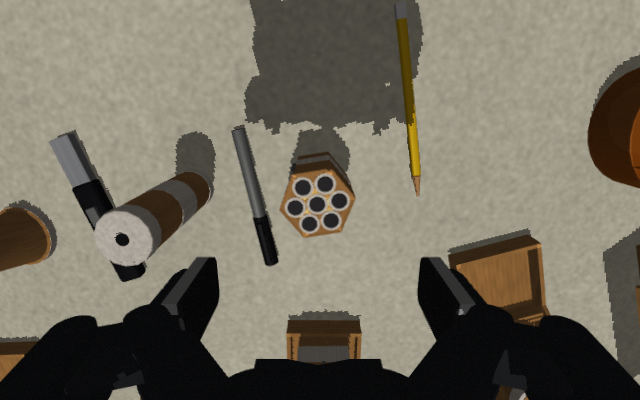

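The wrist view shows the hex at (317,200) with seven mouths, and the pen and pencil low beside it. Its flat normal is at about 56.5°, so I turn the tool +19.5° and grip.

Call:
{"name": "step_arm", "arguments": {
  "plan": [
    {"offset": [0.1, 0, 2.5], "rot": [0, 0, 6.5], "gripper": 8.5},
    {"offset": [0.1, 0, 5], "rot": [0, 0, 13], "gripper": 8.5},
    {"offset": [0.1, 0, 9], "rot": [0, 0, 19.5], "gripper": 8.5},
    {"offset": [0.1, 0, 12], "rot": [0, 0, 19.5], "gripper": 8.5},
    {"offset": [0.1, 0, 14.1], "rot": [0, 0, 19.5], "gripper": 8.5},
    {"offset": [0.1, 0, 14.1], "rot": [0, 0, 19.5], "gripper": 8.5},
    {"offset": [0.1, 0, 14.1], "rot": [0, 0, 19.5], "gripper": 8.5},
    {"offset": [0.1, 0, 14.1], "rot": [0, 0, 19.5], "gripper": 4.3},
    {"offset": [0.1, 0, 14.1], "rot": [0, 0, 19.5], "gripper": 4.3},
    {"offset": [0.1, 0, 14.1], "rot": [0, 0, 19.5], "gripper": 4.3},
    {"offset": [0.1, 0, 14.1], "rot": [0, 0, 19.5], "gripper": 4.3},
    {"offset": [0.1, 0, 14.1], "rot": [0, 0, 19.5], "gripper": 4.3}
  ]
}}

```text
time_s: 8.4
eef_pos: [435.4, 133.5, 103.3]
ee_rot: [0.001, 0.287, 0.958, 0.0]
force: [-0.5, -0.9, 5.3]
grip_width: 0.562
grip_force: 30.9
```

Call:
{"name": "step_arm", "arguments": {
  "plan": [
    {"offset": [0, 0, 0], "rot": [0, 0, 0], "gripper": 4.3},
    {"offset": [0, 0, 0], "rot": [0, 0, 0], "gripper": 4.3}
  ]
}}

```text
time_s: 8.6
eef_pos: [435.4, 133.5, 103.3]
ee_rot: [0.001, 0.287, 0.958, 0.0]
force: [-1.1, 0.4, 6.7]
grip_width: 0.559
grip_force: 30.9
```

```bash
python3 -c "
from h import *
go(578,-263,280,81)"
```

```text
t 8.6 pos [435.4 133.5 103.3] phi 56.7 off [-33.73 -25.28 -17.64] rot [  0.    0.1 -24.3] grip 47.7 30.9 F [-1.1  0.4  6.7] q [ 0.04  0.45  1.92 -0.    0.77 -0.95]
```

Call:
{"name": "step_arm", "arguments": {
  "plan": [
    {"offset": [0, 0, -1], "rot": [0, 0, 0], "gripper": 4.3},
    {"offset": [0, 0, -3], "rot": [0, 0, 0], "gripper": 4.3},
    {"offset": [0, 0, -6], "rot": [0, 0, 0], "gripper": 4.3},
    {"offset": [0, 0, -9], "rot": [0, 0, 0], "gripper": 4.3},
    {"offset": [0, 0, -12], "rot": [0, 0, 0], "gripper": 4.3},
    {"offset": [-0.7, -0.5, -15], "rot": [0, 0, -0.5], "gripper": 4.3},
    {"offset": [-2, -1.5, -17.6], "rot": [0, 0, -1.5], "gripper": 4.3},
    {"offset": [-4, -3, -17.6], "rot": [0, 0, -3], "gripper": 4.3},
    {"offset": [-6.7, -5, -17.6], "rot": [0, 0, -5], "gripper": 4.3},
    {"offset": [-9.4, -7, -17.6], "rot": [0, 0, -7], "gripper": 4.3},
    {"offset": [-12, -9, -17.6], "rot": [0, 0, -9], "gripper": 4.3},
    {"offset": [-14, -10.5, -17.6], "rot": [0, 0, -10.5], "gripper": 4.3}
  ]
}}

```text
time_s: 9.8
eef_pos: [494.3, -32.8, 279.0]
ee_rot: [0.0, 0.198, 0.98, -0.0]
force: [0.6, 0.8, -1.4]
grip_width: 0.558
grip_force: 31.6
```

```bash
python3 -c "
from h import *
go(578,-263,240,81)"
```

```text
t 9.8 pos [494.3 -32.8 279. ] phi 67.2 off [-16.64 -17.98   3.9 ] rot [ -0.    0.  -13.8] grip 47.6 31.6 F [ 0.6  0.8 -1.4] q [-0.3   0.27  1.62 -0.    1.25 -1.48]
```

Call:
{"name": "step_arm", "arguments": {
  "plan": [
    {"offset": [-2, -2.2, 0], "rot": [0, 0, -1.6], "gripper": 4.3},
    {"offset": [-4.5, -4.9, 0], "rot": [0, 0, -3.7], "gripper": 4.3},
    {"offset": [-7, -7.6, 0], "rot": [0, 0, -5.7], "gripper": 4.3},
    {"offset": [-9.5, -10.3, 0], "rot": [0, 0, -7.8], "gripper": 4.3},
    {"offset": [-12, -13, 0.5], "rot": [0, 0, -9.9], "gripper": 4.3},
    {"offset": [-14.5, -15.7, 2], "rot": [0, 0, -12], "gripper": 4.3},
    {"offset": [-16.1, -17.4, 3.5], "rot": [0, 0, -13.4], "gripper": 4.3},
    {"offset": [-16.6, -18, 5], "rot": [0, 0, -13.8], "gripper": 4.3},
    {"offset": [-16.6, -18, 7], "rot": [0, 0, -13.8], "gripper": 4.3},
    {"offset": [-16.6, -18, 8.5], "rot": [0, 0, -13.8], "gripper": 4.3},
    {"offset": [-16.6, -18, 9], "rot": [0, 0, -13.8], "gripper": 4.3},
    {"offset": [-16.6, -18, 9], "rot": [0, 0, -13.8], "gripper": 4.3}
  ]
}}

```text
time_s: 11.0
eef_pos: [577.2, -260.7, 188.3]
ee_rot: [-0.0, 0.078, 0.997, 0.0]
force: [-0.4, 0.4, -2.7]
grip_width: 0.556
grip_force: 31.5
```

```bash
python3 -c "
from h import *
snap('wrist','w4'); go(577.5,-263,107.5,81)"
```

```text
t 11.05 pos [ 577.5 -261.   189.1] phi 81.0 off [-0.03 -0.2   8.16] rot [-0.  0. -0.] grip 48.4 31.5 F [-0.4  0.5 -1.6] q [-0.61  0.65  1.29  0.    1.2  -2.02]
```

View pics/w4.png

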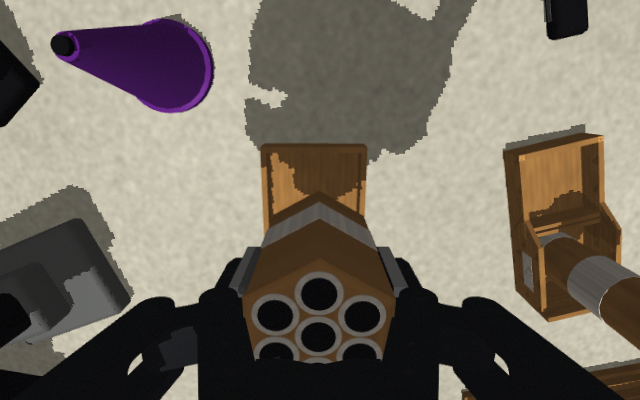

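The wrist view shows the hex held with a corner forward and the lip at (262–367,145), centred about 3 px left of the tool. That agrees with the computed −2 mm shift in y.

Call:
{"name": "step_arm", "arguments": {
  "plan": [
    {"offset": [0, -0.2, 1], "rot": [0, 0, 0], "gripper": 4.3},
    {"offset": [0, -0.2, 3], "rot": [0, 0, 0], "gripper": 4.3},
    {"offset": [0, -0.2, 5], "rot": [0, 0, 0], "gripper": 4.3},
    {"offset": [0, -0.2, 6.5], "rot": [0, 0, 0], "gripper": 4.3},
    {"offset": [0, -0.2, 7.5], "rot": [0, 0, 0], "gripper": 4.3},
    {"offset": [0, -0.2, 7.9], "rot": [0, 0, 0], "gripper": 4.3},
    {"offset": [0, -0.2, 8.1], "rot": [0, 0, 0], "gripper": 4.3},
    {"offset": [0, -0.2, 8.2], "rot": [0, 0, 0], "gripper": 4.3},
    {"offset": [0, -0.2, 8.2], "rot": [0, 0, 0], "gripper": 4.3}
  ]
}}

```text
time_s: 11.95
eef_pos: [577.3, -263.6, 107.4]
ee_rot: [0.001, 0.079, 0.997, -0.0]
force: [-1.5, 0.7, 2.7]
grip_width: 0.56
grip_force: 31.7
```

```bash
python3 -c "
from h import *
go(577.5,-263,107,81)"
```

```text
t 11.95 pos [ 577.3 -263.6  107.4] phi 81.0 off [-0.01  0.06  0.04] rot [-0.   0.1 -0. ] grip 47.8 31.7 F [-1.5  0.7  2.7] q [-0.61  0.75  1.35 -0.    1.05 -2.03]
```

On the floor (upward force 2.7 N). Release and rise.

Call:
{"name": "step_arm", "arguments": {
  "plan": [
    {"offset": [0, 0, 0], "rot": [0, 0, 0], "gripper": 4.8},
    {"offset": [0, 0, 0], "rot": [0, 0, 0], "gripper": 5.3},
    {"offset": [0, 0, 0], "rot": [0, 0, 0], "gripper": 6},
    {"offset": [0, 0, 0], "rot": [0, 0, 0], "gripper": 7},
    {"offset": [0, 0, 0], "rot": [0, 0, 0], "gripper": 8},
    {"offset": [0, 0, 0], "rot": [0, 0, 0], "gripper": 8.5},
    {"offset": [0, 0, 0], "rot": [0, 0, 0], "gripper": 8.5},
    {"offset": [0, 0, -2], "rot": [0, 0, 0], "gripper": 8.5},
    {"offset": [0, 0, -6], "rot": [0, 0, 0], "gripper": 8.5},
    {"offset": [0, 0, -11], "rot": [0, 0, 0], "gripper": 8.5},
    {"offset": [0, 0, -15], "rot": [0, 0, 0], "gripper": 8.5},
    {"offset": [0, 0, -15], "rot": [0, 0, 0], "gripper": 8.5}
  ]
}}

```text
time_s: 13.15
eef_pos: [578.2, -264.1, 262.9]
ee_rot: [0.005, 0.079, 0.997, -0.003]
force: [1.1, -0.2, 0.1]
grip_width: 0.994
grip_force: 0.0
```

```bash
python3 -c "
from h import *
c,s=snap('scene','sc4'); print(top(c,s,(577,-263),84)[:5])
go(369,-291,260,90)"
```

```text
(168, np.float64(83.3), array([ 581.9, -262.7]), array([51.4, 48.3]), 39.9)
t 13.2 pos [ 577.6 -263.7  259.2] phi 81.0 off [20.17 -5.97 -0.16] rot [-0.2  0.3 -9. ] grip 85.0 0.0 F [-0.5  0.1 -1.4] q [-0.61  0.59  1.2  -0.    1.35 -2.03]
```

Hex is placed, with its top at 83 mm. Next is the tub.

Call:
{"name": "step_arm", "arguments": {
  "plan": [
    {"offset": [4.5, -1.3, 0], "rot": [0, 0, -2], "gripper": 8.5},
    {"offset": [9, -2.7, 0], "rot": [0, 0, -4], "gripper": 8.5},
    {"offset": [13.5, -4, 0], "rot": [0, 0, -6], "gripper": 8.5},
    {"offset": [17.5, -5.2, 0], "rot": [0, 0, -8], "gripper": 8.5},
    {"offset": [20.2, -6, 0], "rot": [0, 0, -9], "gripper": 8.5},
    {"offset": [20.2, -6, 0], "rot": [0, 0, -9], "gripper": 8.5},
    {"offset": [20.2, -6, 0], "rot": [0, 0, -9], "gripper": 8.5},
    {"offset": [20.2, -6, 0], "rot": [0, 0, -9], "gripper": 8.5}
  ]
}}

```text
time_s: 14.0
eef_pos: [368.8, -290.8, 255.9]
ee_rot: [-0.0, 0.0, 1.0, 0.0]
force: [1.2, 0.1, 0.5]
grip_width: 0.998
grip_force: 0.0
```

```bash
python3 -c "
from h import *
c,s=snap('wrist','w5'); print(top(c,s,(369,-291),80)[:5]);print(top(c,s,(369,-291),80)[5].mean(0))
go(369,-291,102,90)"
```

```text
(4389, np.float64(80.7), array([ 366.2, -290.8]), array([56.1, 56.5]), 87.0)
[ 365.4043  -291.08902]
t 14.05 pos [ 368.9 -290.8  255.9] phi 90.0 off [-0.02 -0.03 15.39] rot [ 0. -0.  0.] grip 85.1 0.0 F [ 0.1 -0.  -0.4] q [-0.92  0.24  1.73  0.    1.18 -2.49]
```

View pics/w5.png

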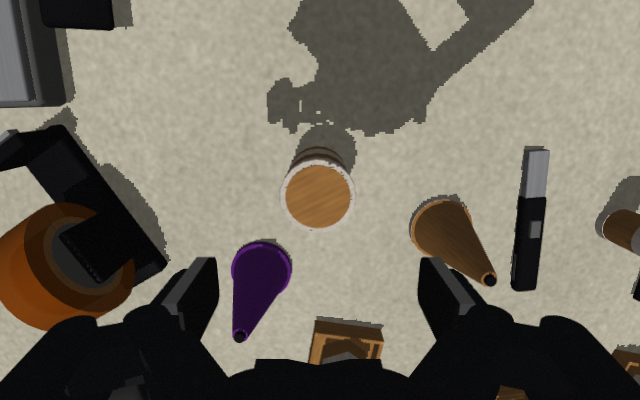

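The wrist view shows the tub at (318,196). The kraft cone (447,230) and purple cone (262,265) are clear of both fingers, and the tape dispenser is far left. Gripping.

Call:
{"name": "step_arm", "arguments": {
  "plan": [
    {"offset": [0.2, 0, 4], "rot": [0, 0, 0], "gripper": 8.5},
    {"offset": [0.2, 0, 8], "rot": [0, 0, 0], "gripper": 8.5},
    {"offset": [0.2, 0, 12], "rot": [0, 0, 0], "gripper": 8.5},
    {"offset": [0.2, 0, 14.5], "rot": [0, 0, 0], "gripper": 8.5},
    {"offset": [0.2, 0, 15.4], "rot": [0, 0, 0], "gripper": 8.5},
    {"offset": [0.2, 0, 15.4], "rot": [0, 0, 0], "gripper": 8.5},
    {"offset": [0.2, 0, 15.4], "rot": [0, 0, 0], "gripper": 5.1},
    {"offset": [0.2, 0, 15.4], "rot": [0, 0, 0], "gripper": 5.1},
    {"offset": [0.2, 0, 15.4], "rot": [0, 0, 0], "gripper": 5.1},
    {"offset": [0.2, 0, 15.4], "rot": [0, 0, 0], "gripper": 5.1},
    {"offset": [0.2, 0, 15.4], "rot": [0, 0, 0], "gripper": 5.1},
    {"offset": [0.2, 0, 15.4], "rot": [0, 0, 0], "gripper": 5.1}
  ]
}}

```text
time_s: 15.25
eef_pos: [366.6, -291.4, 103.7]
ee_rot: [0.001, 0.0, 1.0, -0.001]
force: [0.2, 2.1, 6.8]
grip_width: 0.647
grip_force: 31.3
```

```bash
python3 -c "
from h import *
go(583.5,282,280,92)"
```

```text
t 15.25 pos [ 366.6 -291.4  103.7] phi 90.0 off [-21.69  57.32 -17.7 ] rot [-0.1  0.1 -2. ] grip 55.3 31.3 F [0.2 2.1 6.8] q [-0.92  0.47  1.88  0.    0.79 -2.49]
```

Call:
{"name": "step_arm", "arguments": {
  "plan": [
    {"offset": [0, 0, -1], "rot": [0, 0, 0], "gripper": 5.1},
    {"offset": [0, 0, -3], "rot": [0, 0, 0], "gripper": 5.1},
    {"offset": [0, 0, -6], "rot": [0, 0, 0], "gripper": 5.1},
    {"offset": [0, 0, -9], "rot": [0, 0, 0], "gripper": 5.1},
    {"offset": [0, 0, -12], "rot": [0, 0, 0], "gripper": 5.1},
    {"offset": [0, 0, -15], "rot": [0, 0, 0], "gripper": 5.1},
    {"offset": [-0.4, 1, -17.7], "rot": [0, 0, 0], "gripper": 5.1},
    {"offset": [-1.2, 3.2, -17.7], "rot": [0, 0, 0], "gripper": 5.1},
    {"offset": [-2.5, 6.6, -17.7], "rot": [0, 0, 0], "gripper": 5.1},
    {"offset": [-3.8, 10, -17.7], "rot": [0, 0, 0], "gripper": 5.1},
    {"offset": [-5.1, 13.5, -17.7], "rot": [0, 0, -0.5], "gripper": 5.1},
    {"offset": [-6.5, 17, -17.7], "rot": [0, 0, -0.5], "gripper": 5.1}
  ]
}}

```text
time_s: 16.45
eef_pos: [431.2, -119.5, 280.3]
ee_rot: [0.0, -0.004, 1.0, -0.0]
force: [0.9, 0.2, -1.5]
grip_width: 0.651
grip_force: 32.5
```

Call:
{"name": "step_arm", "arguments": {
  "plan": [
    {"offset": [-1.3, 3.5, 0], "rot": [0, 0, 0], "gripper": 5.1},
    {"offset": [-2.6, 7, 0], "rot": [0, 0, 0], "gripper": 5.1},
    {"offset": [-3.9, 10.4, 0], "rot": [0, 0, -0.5], "gripper": 5.1},
    {"offset": [-5.3, 14, 0], "rot": [0, 0, -0.5], "gripper": 5.1},
    {"offset": [-6.6, 17.5, 0], "rot": [0, 0, -0.5], "gripper": 5.1},
    {"offset": [-7.9, 21, 0], "rot": [0, 0, -1], "gripper": 5.1},
    {"offset": [-9.2, 24.5, 0], "rot": [0, 0, -1], "gripper": 5.1},
    {"offset": [-10.5, 28, 0], "rot": [0, 0, -1], "gripper": 5.1},
    {"offset": [-11.8, 31.3, 0], "rot": [0, 0, -1], "gripper": 5.1},
    {"offset": [-13, 34.5, 0], "rot": [0, 0, -1.5], "gripper": 5.1},
    {"offset": [-13.8, 36.5, 0], "rot": [0, 0, -1.5], "gripper": 5.1},
    {"offset": [-14.1, 37.5, 0], "rot": [0, 0, -1.5], "gripper": 5.1}
  ]
}}

```text
time_s: 17.65
eef_pos: [569.1, 256.6, 279.8]
ee_rot: [0.0, -0.018, 1.0, 0.0]
force: [-0.4, -0.6, -1.4]
grip_width: 0.644
grip_force: 32.5
```

```bash
python3 -c "
from h import *
go(583.5,282,190,92)"
```

```text
t 17.65 pos [569.1 256.6 279.8] phi 92.1 off [-1.53  2.48  8.98] rot [0.  0.  0.1] grip 55.0 32.5 F [-0.4 -0.6 -1.4] q [ 0.24  0.55  1.21  0.    1.38 -1.37]
```

Call:
{"name": "step_arm", "arguments": {
  "plan": [
    {"offset": [-0.7, 1.2, 1], "rot": [0, 0, 0], "gripper": 5.1},
    {"offset": [-1.4, 2.3, 3], "rot": [0, 0, 0], "gripper": 5.1},
    {"offset": [-1.5, 2.5, 5.5], "rot": [0, 0, 0], "gripper": 5.1},
    {"offset": [-1.5, 2.5, 8], "rot": [0, 0, 0], "gripper": 5.1},
    {"offset": [-1.5, 2.5, 9], "rot": [0, 0, 0], "gripper": 5.1},
    {"offset": [-1.5, 2.5, 9], "rot": [0, 0, 0], "gripper": 5.1},
    {"offset": [-1.5, 2.5, 9], "rot": [0, 0, 0], "gripper": 5.1}
  ]
}}

```text
time_s: 18.35
eef_pos: [583.6, 280.4, 191.0]
ee_rot: [0.001, -0.017, 1.0, 0.0]
force: [0.6, -0.6, -1.6]
grip_width: 0.648
grip_force: 32.4
```

```bash
python3 -c "
from h import *
snap('wrist','w6'); go(583.5,282,107.7,92)"
```

```text
t 18.4 pos [583.7 280.5 191.2] phi 92.0 off [0.04 0.14 8.35] rot [ 0.   0.1 -0. ] grip 55.5 32.4 F [-0.1 -0.2 -0.9] q [ 0.27  0.68  1.23 -0.    1.23 -1.34]
```

View pics/w6.png

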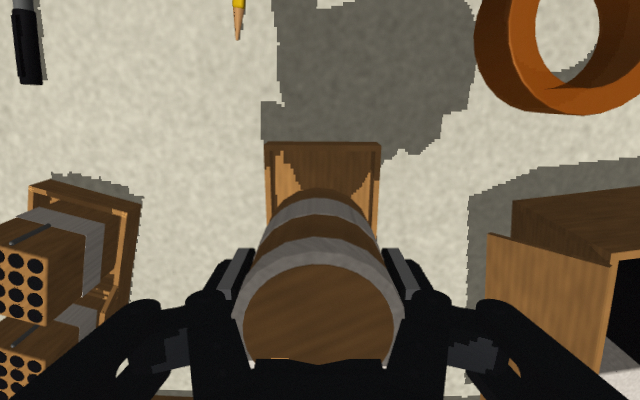

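The wrist view shows the tub held over the lip (264–381,143), whose centre is about 4 px right of the tool, so I shift +2 mm in y.

Call:
{"name": "step_arm", "arguments": {
  "plan": [
    {"offset": [0, 0.2, 1], "rot": [0, 0, 0], "gripper": 5.1},
    {"offset": [0, 0.2, 3], "rot": [0, 0, 0], "gripper": 5.1},
    {"offset": [0, 0.2, 5], "rot": [0, 0, 0], "gripper": 5.1},
    {"offset": [0, 0.2, 6.7], "rot": [0, 0, 0], "gripper": 5.1},
    {"offset": [0, 0.2, 7.7], "rot": [0, 0, 0], "gripper": 5.1},
    {"offset": [0, 0.2, 8.1], "rot": [0, 0, 0], "gripper": 5.1},
    {"offset": [0, 0.2, 8.3], "rot": [0, 0, 0], "gripper": 5.1},
    {"offset": [0, 0.2, 8.4], "rot": [0, 0, 0], "gripper": 5.1},
    {"offset": [0, 0.2, 8.4], "rot": [0, 0, 0], "gripper": 5.1}
  ]
}}

```text
time_s: 19.3
eef_pos: [583.4, 282.8, 107.8]
ee_rot: [0.001, -0.017, 1.0, 0.0]
force: [-6.6, -0.8, 10.0]
grip_width: 0.644
grip_force: 33.3
```

```bash
python3 -c "
from h import *
go(583.5,282,107.7,92)"
```

```text
t 19.3 pos [583.4 282.8 107.8] phi 92.0 off [-0.   -0.08  0.01] rot [ 0.   0.1 -0. ] grip 55.0 33.3 F [-6.6 -0.8 10. ] q [ 0.27  0.78  1.29 -0.    1.07 -1.33]
```

Floor contact, pressing slightly (10 N). Ease up half a millimetre and release.

Call:
{"name": "step_arm", "arguments": {
  "plan": [
    {"offset": [0, 0, -0.05], "rot": [0, 0, 0], "gripper": 5.1},
    {"offset": [0, 0, -0.05], "rot": [0, 0, 0], "gripper": 5.5},
    {"offset": [0, 0, -0.05], "rot": [0, 0, 0], "gripper": 6},
    {"offset": [0, 0, -0.05], "rot": [0, 0, 0], "gripper": 7},
    {"offset": [0, 0, -0.05], "rot": [0, 0, 0], "gripper": 8},
    {"offset": [0, 0, -0.05], "rot": [0, 0, 0], "gripper": 8.5},
    {"offset": [0, 0, -0.05], "rot": [0, 0, 0], "gripper": 8.5},
    {"offset": [0, 0, -2], "rot": [0, 0, 0], "gripper": 8.5},
    {"offset": [0, 0, -6], "rot": [0, 0, 0], "gripper": 8.5},
    {"offset": [0, 0, -11], "rot": [0, 0, 0], "gripper": 8.5},
    {"offset": [0, 0, -16], "rot": [0, 0, 0], "gripper": 8.5},
    {"offset": [0, 0, -18], "rot": [0, 0, 0], "gripper": 8.5}
  ]
}}

```text
time_s: 20.5
eef_pos: [583.8, 282.9, 291.1]
ee_rot: [0.004, -0.017, 1.0, 0.001]
force: [0.5, 0.5, 0.2]
grip_width: 0.996
grip_force: 0.0
```

```bash
python3 -c "
from h import *
c,s=snap('scene','sc5'); print(top(c,s,(583,282),84)[:5])
go(419,17,290,95)"
```

```text
(390, np.float64(83.5), array([585.1, 282.9]), array([57.9, 54.9]), 19.9)
t 20.55 pos [584.  283.  292.5] phi 92.0 off [ 1.742e+01 -2.601e+01  2.000e-02] rot [ 0.1  0.6 -3. ] grip 85.0 0.0 F [ 0.2 -0.1  3.5] q [ 0.27  0.6   1.1   0.    1.43 -1.33]
```

Tub is placed. Last is the tube.

Call:
{"name": "step_arm", "arguments": {
  "plan": [
    {"offset": [2.6, -3.9, 0], "rot": [0, 0, -0.5], "gripper": 8.5},
    {"offset": [5.2, -7.8, 0], "rot": [0, 0, -1], "gripper": 8.5},
    {"offset": [7.8, -11.7, 0], "rot": [0, 0, -1.5], "gripper": 8.5},
    {"offset": [10.4, -15.6, 0], "rot": [0, 0, -2], "gripper": 8.5},
    {"offset": [13, -19.5, 0], "rot": [0, 0, -2.5], "gripper": 8.5},
    {"offset": [15.5, -23.2, 0], "rot": [0, 0, -3], "gripper": 8.5},
    {"offset": [17.4, -26, 0], "rot": [0, 0, -3], "gripper": 8.5},
    {"offset": [17.4, -26, 0], "rot": [0, 0, -3], "gripper": 8.5},
    {"offset": [17.4, -26, 0], "rot": [0, 0, -3], "gripper": 8.5},
    {"offset": [17.4, -26, 0], "rot": [0, 0, -3], "gripper": 8.5}
  ]
}}

```text
time_s: 21.55
eef_pos: [418.6, 17.4, 285.2]
ee_rot: [-0.0, -0.044, 0.999, 0.0]
force: [-0.2, 0.9, 0.4]
grip_width: 0.992
grip_force: 0.0
```

```bash
python3 -c "
from h import *
c,s=snap('wrist','w7'); print(top(c,s,(419,17),125)[:5])
go(418,17,142,95)"
```

```text
(2037, np.float64(125.1), array([416. ,  16.8]), array([36. , 36.2]), 36.8)
t 21.6 pos [418.6  17.5 285.2] phi 95.0 off [ 0.06 -0.05 14.32] rot [ 0. -0.  0.] grip 84.8 0.0 F [-0.5 -0.1  0.5] q [-0.24  0.09  1.82  0.    1.23 -1.9 ]
```

View pics/w7.png

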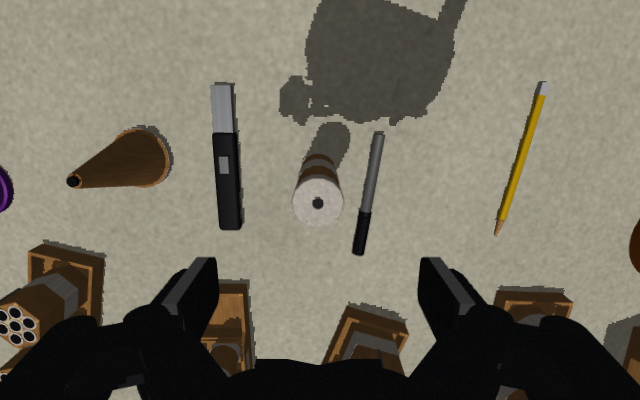

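The wrist view shows the tube standing at (318,203), with the knife and pen low beside it. Gripping high, at about 88 mm, so the gripper body clears the tray's fixed tube.

Call:
{"name": "step_arm", "arguments": {
  "plan": [
    {"offset": [0.1, 0, 4], "rot": [0, 0, 0], "gripper": 8.5},
    {"offset": [0.1, 0, 8], "rot": [0, 0, 0], "gripper": 8.5},
    {"offset": [0.1, 0, 12], "rot": [0, 0, 0], "gripper": 8.5},
    {"offset": [0.1, 0, 14.3], "rot": [0, 0, 0], "gripper": 8.5},
    {"offset": [0.1, 0, 14.3], "rot": [0, 0, 0], "gripper": 6},
    {"offset": [0.1, 0, 14.3], "rot": [0, 0, 0], "gripper": 5},
    {"offset": [0.1, 0, 14.3], "rot": [0, 0, 0], "gripper": 4.2},
    {"offset": [0.1, 0, 14.3], "rot": [0, 0, 0], "gripper": 3.1},
    {"offset": [0.1, 0, 14.3], "rot": [0, 0, 0], "gripper": 3.1},
    {"offset": [0.1, 0, 14.3], "rot": [0, 0, 0], "gripper": 3.1},
    {"offset": [0.1, 0, 14.3], "rot": [0, 0, 0], "gripper": 3.1},
    {"offset": [0.1, 0, 14.3], "rot": [0, 0, 0], "gripper": 3.1}
  ],
  "squeeze": 25
}}

```text
time_s: 22.8
eef_pos: [418.0, 16.8, 143.7]
ee_rot: [0.001, -0.043, 0.999, -0.0]
force: [-0.6, 1.0, 7.1]
grip_width: 0.414
grip_force: 24.6
```

```bash
python3 -c "
from h import *
go(592.5,-83.5,240,95)"
```

```text
t 22.8 pos [418.   16.8 143.7] phi 95.0 off [-16.55 -11.51  -9.57] rot [-0.   0.2 -0. ] grip 35.4 24.6 F [-0.6  1.   7.1] q [-0.24  0.3   2.    0.    0.84 -1.9 ]
```

Call:
{"name": "step_arm", "arguments": {
  "plan": [
    {"offset": [0, 0, -1], "rot": [0, 0, 0], "gripper": 3.1},
    {"offset": [0, 0, -3], "rot": [0, 0, 0], "gripper": 3.1},
    {"offset": [0, 0, -6], "rot": [0, 0, 0], "gripper": 3.1},
    {"offset": [-1, -0.7, -8.5], "rot": [0, 0, 0], "gripper": 3.1},
    {"offset": [-3, -2.1, -9.6], "rot": [0, 0, 0], "gripper": 3.1},
    {"offset": [-5.5, -3.8, -9.6], "rot": [0, 0, 0], "gripper": 3.1},
    {"offset": [-8, -5.6, -9.6], "rot": [0, 0, 0], "gripper": 3.1},
    {"offset": [-10.5, -7.3, -9.6], "rot": [0, 0, 0], "gripper": 3.1},
    {"offset": [-13, -9, -9.6], "rot": [0, 0, 0], "gripper": 3.1},
    {"offset": [-15, -10.4, -9.6], "rot": [0, 0, 0], "gripper": 3.1},
    {"offset": [-16.2, -11.3, -9.6], "rot": [0, 0, 0], "gripper": 3.1},
    {"offset": [-16.6, -11.5, -9.6], "rot": [0, 0, 0], "gripper": 3.1}
  ]
}}

```text
time_s: 24.0
eef_pos: [593.2, -84.2, 238.9]
ee_rot: [0.0, -0.043, 0.999, -0.0]
force: [0.2, 0.7, -1.3]
grip_width: 0.416
grip_force: 25.2
```

Call:
{"name": "step_arm", "arguments": {
  "plan": [
    {"offset": [0, 0, 0], "rot": [0, 0, 0], "gripper": 3.1},
    {"offset": [0, 0, 0], "rot": [0, 0, 0], "gripper": 3.1}
  ]
}}

```text
time_s: 24.2
eef_pos: [592.0, -83.0, 238.8]
ee_rot: [-0.0, -0.044, 0.999, 0.0]
force: [0.5, 0.1, -1.3]
grip_width: 0.416
grip_force: 25.2
```

```bash
python3 -c "
from h import *
snap('wrist','w8'); go(592.5,-83.5,147.7,95)"
```

```text
t 24.25 pos [592.1 -82.9 238.8] phi 95.0 off [-0.04 -0.06  9.11] rot [ 0. -0. -0.] grip 35.3 25.2 F [-0.4  0.1 -0.7] q [-0.33  0.53  1.36  0.    1.26 -1.99]
```

View pics/w8.png

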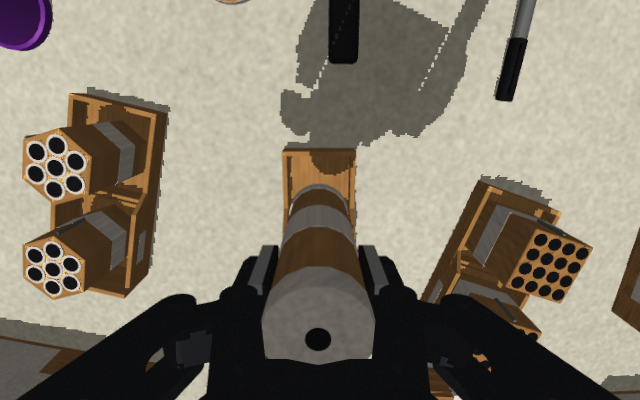

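The wrist view shows the tube centred over the lip (283–356,150), with the hex and square seated in their trays on either side. Lowering.

Call:
{"name": "step_arm", "arguments": {
  "plan": [
    {"offset": [0, 0, 1], "rot": [0, 0, 0], "gripper": 3.1},
    {"offset": [0, 0, 3], "rot": [0, 0, 0], "gripper": 3.1},
    {"offset": [0, 0, 5], "rot": [0, 0, 0], "gripper": 3.1},
    {"offset": [0, 0, 7], "rot": [0, 0, 0], "gripper": 3.1},
    {"offset": [0, 0, 8.2], "rot": [0, 0, 0], "gripper": 3.1},
    {"offset": [0, 0, 8.7], "rot": [0, 0, 0], "gripper": 3.1},
    {"offset": [0, 0, 8.9], "rot": [0, 0, 0], "gripper": 3.1},
    {"offset": [0, 0, 9], "rot": [0, 0, 0], "gripper": 3.1},
    {"offset": [0, 0, 9.1], "rot": [0, 0, 0], "gripper": 3.1},
    {"offset": [0, 0, 9.1], "rot": [0, 0, 0], "gripper": 3.1}
  ]
}}

```text
time_s: 25.25
eef_pos: [592.7, -83.5, 147.8]
ee_rot: [0.0, -0.043, 0.999, -0.0]
force: [0.1, 0.1, -0.8]
grip_width: 0.416
grip_force: 25.2
```

```bash
python3 -c "
from h import *
go(592.5,-83.5,147.7,95)"
```

```text
t 25.25 pos [592.7 -83.5 147.8] phi 95.0 off [0.02 0.   0.01] rot [-0.  0. -0.] grip 35.5 25.2 F [ 0.1  0.1 -0.8] q [-0.34  0.63  1.45  0.    1.07 -1.99]
```

No floor contact yet; creep down 1–2 mm.

Call:
{"name": "step_arm", "arguments": {
  "plan": [
    {"offset": [0, 0, 0.05], "rot": [0, 0, 0], "gripper": 3.1},
    {"offset": [0, 0, 0.1], "rot": [0, 0, 0], "gripper": 3.1},
    {"offset": [0, 0, 0.1], "rot": [0, 0, 0], "gripper": 3.1}
  ]
}}

```text
time_s: 25.55
eef_pos: [592.9, -83.5, 147.8]
ee_rot: [0.001, -0.043, 0.999, -0.0]
force: [-1.6, 0.7, 8.1]
grip_width: 0.418
grip_force: 26.1
```

Call:
{"name": "step_arm", "arguments": {
  "plan": [
    {"offset": [0, 0, -0.05], "rot": [0, 0, 0], "gripper": 3.1},
    {"offset": [0, 0, -0.05], "rot": [0, 0, 0], "gripper": 3.7},
    {"offset": [0, 0, -0.05], "rot": [0, 0, 0], "gripper": 4.3},
    {"offset": [0, 0, -0.05], "rot": [0, 0, 0], "gripper": 5.2},
    {"offset": [0, 0, -0.05], "rot": [0, 0, 0], "gripper": 6.2},
    {"offset": [0, 0, -0.05], "rot": [0, 0, 0], "gripper": 7},
    {"offset": [0, 0, -0.05], "rot": [0, 0, 0], "gripper": 7},
    {"offset": [0, 0, -2], "rot": [0, 0, 0], "gripper": 7},
    {"offset": [0, 0, -5], "rot": [0, 0, 0], "gripper": 7},
    {"offset": [0, 0, -9], "rot": [0, 0, 0], "gripper": 7},
    {"offset": [0, 0, -12], "rot": [0, 0, 0], "gripper": 7},
    {"offset": [0, 0, -14], "rot": [0, 0, 0], "gripper": 7}
  ]
}}

```text
time_s: 26.75
eef_pos: [592.8, -83.5, 289.0]
ee_rot: [0.001, -0.043, 0.999, -0.001]
force: [0.4, -0.2, -0.4]
grip_width: 0.821
grip_force: 0.0
```

Call:
{"name": "step_arm", "arguments": {
  "plan": [
    {"offset": [0, 0, 0], "rot": [0, 0, 0], "gripper": 7},
    {"offset": [0, 0, 0], "rot": [0, 0, 0], "gripper": 7},
    {"offset": [0, 0, 0], "rot": [0, 0, 0], "gripper": 7}
  ]
}}

```text
time_s: 27.05
eef_pos: [592.2, -83.4, 284.8]
ee_rot: [-0.001, -0.043, 0.999, 0.0]
force: [0.0, 0.3, 0.5]
grip_width: 0.822
grip_force: 0.0
```

```bash
python3 -c "
from h import *
c,s=snap('side','sd9');d,_=snap('scene','sc9')
for n,g,h in(('sq',(624,92),84),('hex',(578,-263),84),('tub',(584,282),84),('tube',(592,-83),129),('cone',(421,-169),108)):
  for k in (c,d):
    try: print(n,top(k,s,g,h,38)[:5])
    except Exception as e: print(n,'hidden')
cv2.imwrite('pics/fin.png',d['color'][80:380,180:520,::-1].repeat(1,0))
go(592,-83,290)"
```

```text
sq (151, np.float64(83.0), array([623.4,  88.8]), array([50.3, 49.1]), 74.0)
sq (318, np.float64(83.3), array([625.9,  92.8]), array([51.8, 50.9]), 76.5)
hex (312, np.float64(84.9), array([ 579.5, -265.8]), array([50. , 52.6]), 18.3)
hex (157, np.float64(83.0), array([ 580.4, -263.7]), array([53.7, 47.6]), 48.7)
tub (117, np.float64(83.3), array([583.2, 280.4]), array([54.3, 55.9]), 54.9)
tub (402, np.float64(83.9), array([585.7, 283.5]), array([57.1, 55.8]), 85.3)
tube (107, np.float64(128.2), array([590.1, -85.5]), array([35.9, 34.7]), 84.8)
tube (114, np.float64(127.8), array([592.9, -82.8]), array([36.7, 34.6]), 73.5)
cone (17, np.float64(106.8), array([ 420., -171.]), array([11.6,  9.1]), 10.0)
cone (13, np.float64(105.8), array([ 423.4, -166.5]), array([10.2, 11.6]), 48.8)
t 27.15 pos [592.4 -83.4 285.1] phi 95.0 off [ 0.03  0.05 -0.49] rot [ 0.1 -0.1  0. ] grip 69.8 0.0 F [ 0.1  0.2 -0.2] q [-0.34  0.49  1.29 -0.    1.36 -1.99]
```

View pics/fin.png

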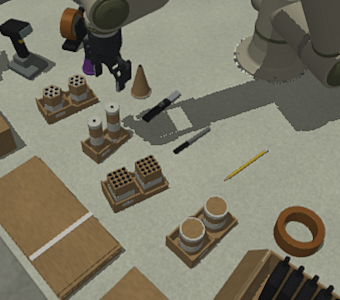

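The crop shows all four trays full and upright: hex (65,92), tube (105,128), square (135,178), tub (203,228). The cone is unmoved at (140,82) and the gripper is clear. Handing in.

```bash
python3 -c "
from rig import *
print(finish_job())"
```

```text
the job is handed in; nothing more can be done
None
```

All four articles stand upright on the floors of their matching trays and the loose cone is where it was, confirmed in the last camera views; I handed the job in at about 27 s of the 120 s allowed.

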